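# Demagnetise the clamp rings

### The job

Demagnetise all the black clamp rings lying on the bench: raise the hold-down lever of the pulse demagnetiser all the way, lift the lid off by its knob and lay it flat, right way up, on the rubber mat, and put every ring into the chamber. Put the lid back fully seated and lower the hold-down lever onto it; only then slide the safety catch sideways off the release button, press the button right down, let go, and slide the catch back all the way over the button. Do not press the button while the hold-down is up, and leave the loose tools on the bench alone.

Things in the scene. Friction and masses are not known exactly. Their poses are not given: they have to be found in the camera images.
- demag: The pulse demagnetiser, bolted down: dark base plate 210 (x) x 340 (y) x 10 mm, a round aluminium chamber on its left (+y) half and a grey control head, 70 mm high, on its right (-y) half. Origin under the middle of the base, on the bench; its x points away from the robot, y to the left, z up (it stands turned by up to 0.15 rad).
- chamber_mouth (a point): Centre of the chamber's open mouth, at the height of the rim (82 mm above the bench), axes as the machine's. The chamber is a round pot: inner radius 90 mm (88 mm clear), outer 98 mm, flat inner floor 70 mm below the rim.
- holddown (a joint): Angle of the hold-down lever (rad): 0 = down, its pad 1.5 mm above the seated lid; grows as it is raised, end stop at 1.35; call it raised above 1.2. It stays where it is left (friction of about 1.5 N at the ball). It hinges about the machine's x axis; while it is down the lid cannot come off; when fully raised it is clear of the lid's way straight up.
- holddown_ball (a point): Centre of the black ball, 22 mm in diameter, at the lever's end, where it is gripped. With the lever down it lies 72 mm to the machine's left (+y) of the hinge and 35 mm above it (45 mm above the lid's top); fully raised it lies 18 mm to the right (-y) of the hinge and 78 mm above it. The lever is a 10 mm wide bar, then an 8 mm rod up to the ball.
- holddown_hinge (a point): Point on the lever's hinge axis (machine's x axis), 99 mm above the bench, beside the chamber.
- lid_knob (a point): The loose aluminium lid (about 0.4 kg), a disc 192 mm in diameter with its top face 12 mm over the underside of its locating lip (164 mm in diameter, 5 mm deep). This point lies on the axis of its black knob (30 mm in diameter, its top 34 mm above the disc's top), 24 mm above the disc's top and 36 mm above the lip's underside. z is the lid's axis, up. Seated, this point lies on the chamber's axis, 31 mm above chamber_mouth; lying on the mat it is 39 mm above the bench.
- mat: Thin square black rubber mat lying fixed on the bench left of the machine, 170 x 170 x 3 mm, for the lid; origin under its centre.
- catch (a joint): How far the safety catch has been slid (m): 0 = it covers the button, 0.055 = fully open (end stop), moved toward the machine's right (-y). It stays where it is left (friction 1.5 N). From 0.048 it counts as open, under 0.005 as closed.
- catch_tab (a point): Centre of the upright black tab on the catch, to pinch or push: 12 mm (machine y) x 36 mm (x), standing 30 mm above the catch's 62 (x) x 50 (y) mm steel plate; this point is 21 mm above the plate's top.
- release (a joint): How far the release button is pressed (m): 0 = up, 0.006 = fully down, springs back; it takes 5 N to press it fully; it counts as pressed from 0.004.
- release_top (a point): Centre of the top of the round steel release button, 32 mm in diameter, facing up, 92 mm above the bench, 4 mm below the catch's plate when that covers it; rails 28 mm high stand 64 mm apart on both sides of it (across machine x).
- ring_0_mid (a point): A black clamp ring lying flat (some are absent in some runs). This point is the centre of the ring, half-way up: outer radius 35 mm, hole radius about 25 mm, 16 mm high, so the wall is about 10 mm thick; a small clamping lug stands out on the ring's own -y side, up to 45 mm from this point. Take it across the wall, away from the lug. z is up, 0.14 kg.
- ring_1_mid (a point): A black clamp ring lying flat (some are absent in some runs). This point is the centre of the ring, half-way up: outer radius 35 mm, hole radius about 25 mm, 16 mm high, so the wall is about 10 mm thick; a small clamping lug stands out on the ring's own -y side, up to 45 mm from this point. Take it across the wall, away from the lug. z is up, 0.14 kg.
- ring_2_mid (a point): A black clamp ring lying flat (some are absent in some runs). This point is the centre of the ring, half-way up: outer radius 35 mm, hole radius about 25 mm, 16 mm high, so the wall is about 10 mm thick; a small clamping lug stands out on the ring's own -y side, up to 45 mm from this point. Take it across the wall, away from the lug. z is up, 0.14 kg.
- marker: Paint marker, 15 x 132 x 16 mm, lying loose near the front edge of the bench along its own y; not part of the job, leave it alone. Origin under its centre.
- scraper_rod: Steel scraper rod, 10 x 146 x 9 mm, lying loose near the front edge of the bench along its own y; not part of the job, leave it alone. Origin under its centre.
- deburr_tool: Deburring tool, 17 x 137 x 17 mm, lying loose near the front edge of the bench along its own y; not part of the job, leave it alone. Origin under its centre.
- lid: The lid as a whole (see lid_knob); origin under the centre of its lip, z up.
Things that resemble listed ones, but are neither listed nor needed, are in the scene too. Leave any green look-alike of the part that bears ring_0_mid alone.

How it is judged:
On the way, in this order (a step that is already met when the one before it is completed fails the run):
1. the hold-down lever is raised (above 1.2 rad) (value of joint holddown above 1.2 rad), for 0.2 s.
2. the lid lies flat, right way up, on the mat (knob within 50 mm of the mat's centre), released (horizontal distance between lid_knob and mat below 0.05 m and height (world z) of lid_knob between 0.03 and 0.045 m and angle between lid_knob's own z axis and vertical below 0.12 rad and contact force between the fingers and lid below 0.5 N), for 0.2 s.
3. every ring that is present lies in the chamber (horizontal distance between each of ring_0_mid, ring_1_mid, ring_2_mid and chamber_mouth below 0.075 m and z of ring_0_mid in the frame of chamber_mouth between -0.09 and -0.02 m and z of ring_1_mid in the frame of chamber_mouth between -0.09 and -0.02 m and z of ring_2_mid in the frame of chamber_mouth between -0.09 and -0.02 m), for 0.2 s.
4. the lid is back on the chamber, seated (within 12 mm of centre, under 4 mm proud) (horizontal distance between lid_knob and chamber_mouth below 0.012 m and z of lid_knob in the frame of chamber_mouth between 0.025 and 0.035 m and angle between lid_knob's own z axis and vertical below 0.06 rad), for 0.2 s.
5. the hold-down lever is lowered (under 0.1 rad) (value of joint holddown below 0.1 rad), for 0.2 s.
6. the catch is slid open (48 mm or more) (value of joint catch above 0.048 m), for 0.2 s.
7. the release button is pressed (4 mm or more) with the hold-down on the lid (value of joint release above 0.004 m and value of joint holddown below 0.1 rad), for 0.1 s.
8. the catch is slid back over the button (under 5 mm) and the button is up (value of joint catch below 0.005 m and value of joint release below 0.002 m), for 0.2 s.
At the end, for the whole second after the job is handed in: Every ring present is in the chamber (centre within 75 mm of the axis, 20 mm or more below the rim), the lid is seated (within 12 mm of the axis, under 4 mm proud, level, at rest), the lever is down (under 0.1 rad), the button is up and the catch covers it (under 5 mm) (all of step 3 and all of step 4 and all of step 8 and value of joint holddown below 0.1 rad and linear speed of lid below 0.02 m/s); the robot touches nothing.
It fails at once if the button is pressed while the hold-down is up (value of joint release above 0.003 m and value of joint holddown above 0.25 rad).
It fails at once if a loose tool on the bench is shifted by more than 40 mm (distance of any of marker, scraper_rod, deburr_tool from where it was at the start of the episode above 0.04 m).
Of ring_0, ring_1, ring_2 only 2 to 3 are there at a start; the rules pass over those that are not, and their reading is None.
At some moment in a run one of ring_0, ring_1, ring_2 may be knocked a few centimetres aside while the robot is not near it.
Once in a run the grip may slacken for a moment while it holds something.
It also fails if it takes over 210 s, if anything falls off the work surface, if the arm or the gripper's body presses on something with over 40 N, if the wrist force passes 120 N, or if a joint passes its speed limit or range.

### The arm

A 6-joint arm with a two-finger parallel gripper is mounted at the origin on a cart in front of the work surface, level with it; the furniture and walls round the work are solid. World frame = base frame: x ahead of the robot, y to its left, z up, the work surface at z = 0. Lengths are in m, angles in rad, forces in N, time in s.
With the tool pointing down it reaches from about 0.3 to 0.875 m from the base axis. Payload 6.4 kg.
Tool frame: the origin (TCP) lies midway between the tips of the shut fingers; the grasp point (between the pads) lies 19 mm behind it (env.grip_depth is the distance from the TCP to the grasp point, in m); z points along the fingers, y is the line along which they close (so a half turn about z gives the same grasp; the last joint's range is limited). The gripper opens to 88 mm and grips with 3 to 60 N. Pads are 18 mm wide; open, the fingers measure 123 mm over their backs; the gripper's body (75 mm by 187 mm) begins 45 mm behind the grasp point.
Start: joints at [-0.206, 0.181, 1.607, -0, 1.354, -0.206], TCP at [0.575, 0, 0.239] pointing down, gripper open.
Joint ranges: [-2.99, 2.99], [-0.89, 2.07], [0.3, 2.58], [-1.14, 4.28], [0, 2.63], [-3.12, 3.12]. Speed limits (rad/s): [2.57, 2.57, 3.01, 3.14, 3.14, 3.14].

### API

Orientations are given as a unit quaternion [x, y, z, w].
In Python, from cell import sensors, read_camera, camera_params, order, env gives the robot as it stands.
- The arm moves only by the tool step_arm, never from a script. Its argument "moves" is text: rows parted by semicolons, each of 7 numbers parted by spaces: the turn, a rotation vector about the tool's x, y, z in degrees, then the shift along the tool's x, y, z in cm, then the opening, from -1 (shut) to 1 (fully open), so that 0 is half open. A call has 1 to 12 rows; each row shifts and turns the commanded pose from where the row before left it, along the tool's axes as they then stand; what a row does not reach is not made up. A row lasts 1/8 s, in which the tool goes at most 62.5 mm and 10.7 degrees, less where a joint would pass 70% of its speed; a pose out of reach is approached as far as the arm can. A call with a gripper value outside its range is refused whole. The fingers move at their own pace and stop on an object; the grip force is fixed at half the most. Time passes only in rows, so rows that do not move let the fingers close. It gives the time, the measured TCP pose, the force, the opening and the grip force at its end, in the units of the state.
- sensors.sense(): the state, without advancing time (a new reading comes with each control period).
- read_camera(name): name is "scene" or "side" or "wrist"; returns the picture (400x640x3 uint8, red, green, blue); there is no depth.
- camera_params(name): a dict with "fx", "fy", "cx", "cy" (pixels), "k1" (the pictures are not rectified: a ray, as slopes to the right and down, at radius r is drawn at 1 + k1 r^2 times it, then the intrinsics apply), "origin" and "rotation" of the camera in the world. Camera axes: x right, y up, looking along -z (the intrinsics and any distortion apply to the point x, -y, -z); pixel columns grow to the right and rows downward; lengths in m; the calibration is good to about 2 mm. A picture is of the moment at which its call begins: read the wrist's pose just before it. camera_params takes no time and is no camera call; for the wrist camera it gives the pose at the moment of the call.
- order.close_job(): hands the job in; it is judged then, once.
The state is a dict: "time_s": time; "q": joint angles; "joint_vel": joint speeds; "effort": joint torques, N m; "ee_pos": TCP position; "orientation": TCP orientation; "ft_force": force on the tool from outside, world axes, zero at the start; "ft_torque": the same for the moment, N m; "opening": finger opening in m; "grasp_force": force on a finger pad.
Only numpy, scipy, OpenCV 4.12 (cv2) and the standard library are available. Lean on these libraries where they do the work, as an engineer would, in place of code of your own. Each camera call takes 0.05 s, during which the arm holds its last target. There are 200 camera calls.

## Working session

There is one attempt and no reset: what is moved stays moved. The work goes in short steps, Python scripts to look and compute and a tool call to move; the robot and the scene stay as the last step left them, time stands still between calls to the robot, and variables do not carry over. Pictures are saved under pics/ and viewed, at most 14 in all, crops included, and the job is handed in when it is done.

Besides the shell and the picture viewer there is one more tool, called after "Request:" by a JSON object that holds its "api" and its "payload". step_arm: Moves the arm, as the interface text tells. Its arguments: {"type":"object","properties":{"moves":{"type":"string"}},"required":["moves"]}

```bash
mkdir -p pics; cat > h.py <<'E'
import numpy as np, cv2
from scipy.spatial.transform import Rotation as R
from cell import sensors, read_camera, camera_params, order, env
def snap(cam,fn=None):
    p=camera_params(cam); im=read_camera(cam)
    if fn: cv2.imwrite('pics/'+fn+'.png',im[:,:,::-1])
    return im,p
def ray(p,uv):
    x=(uv[0]-p['cx'])/p['fx']; y=(uv[1]-p['cy'])/p['fy']
    rd=np.hypot(x,y); r=rd
    for _ in range(30): r=rd/(1+p['k1']*r*r)
    s=r/rd if rd>0 else 1
    d=np.array(rot(p))@np.array([x*s,-y*s,-1.]); return np.array(p['origin']),d/np.linalg.norm(d)
def rot(p):
    r=np.array(p['rotation']); return r if r.shape==(3,3) else R.from_quat(r).as_matrix()
def plane(p,uv,z):
    o,d=ray(p,uv); return o+d*(z-o[2])/d[2]
def proj(p,P):
    c=rot(p).T@(np.array(P)-np.array(p['origin'])); x=c[0]/-c[2]; y=-c[1]/-c[2]
    k=1+p['k1']*(x*x+y*y); return np.array([p['cx']+p['fx']*x*k,p['cy']+p['fy']*y*k])
E
python3 - <<'E'
from h import *
for c in ('scene','side','wrist'):
    im,p=snap(c,c+'0'); print(c,p)
s=sensors.sense(); print(s['ee_pos'],s['orientation'],s['opening'],s['time_s'],env.grip_depth)
E
```

```text
scene {'fx': 501.85206142596894, 'fy': 501.85206142596894, 'cx': 332.61170304026314, 'cy': 194.7988207299741, 'k1': 0.033310274662600205, 'origin': array([-0.26731953,  1.02538209,  0.8085865 ]), 'rotation': array([-0.16791566,  0.47664996,  0.81704909, -0.27756067])}
side {'fx': 444.0784041072386, 'fy': 444.0784041072386, 'cx': 312.39400150708383, 'cy': 203.0639213669169, 'k1': -0.050512477011086285, 'origin': array([0.28820592, 0.82013594, 0.80973645]), 'rotation': array([-0.05495672,  0.4018844 ,  0.90530258, -0.12607905])}
wrist {'fx': 281.2876985665763, 'fy': 281.2876985665763, 'cx': 319.42436853424516, 'cy': 202.7164882990084, 'k1': -0.003482332911536331, 'origin': array([0.57515201, 0.07588178, 0.38413933]), 'rotation': array([-1.49668264e-01,  8.19025006e-04, -8.47612642e-05,  9.88735927e-01])}
[5.74607597e-01 9.56231972e-05 2.38051285e-01] [ 7.07117191e-01  7.07096081e-01 -3.52037219e-04 -5.35838784e-04] 0.08841405373499765 0.15 0.0187
```

View pics/scene0.png

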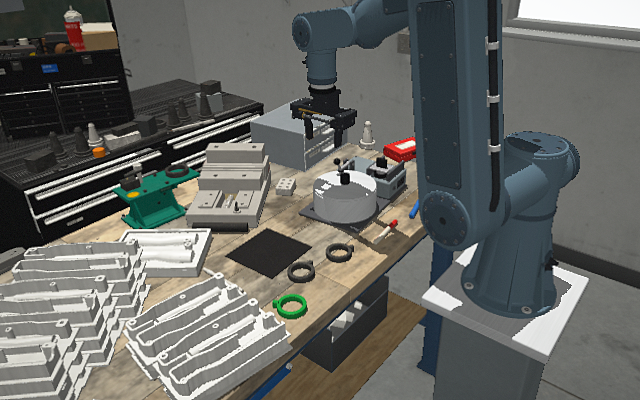

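View pics/side0.png

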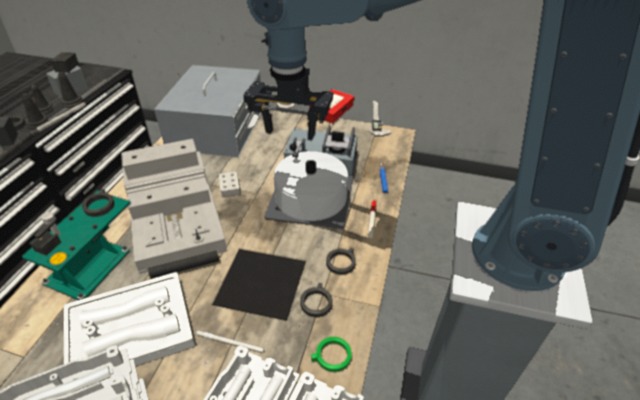

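View pics/wrist0.png

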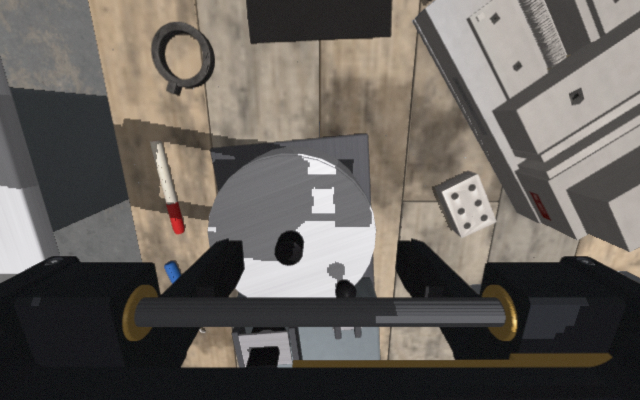

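The scene shows:
- **Machine and lid:** lid knob at wrist (289,248), lever ball at wrist (345,290), catch tab around wrist (263,357).
- **Mat:** side (260,283).
- **Ring candidates (side view):** black rings at (316,300) and (341,261) on the bench, a black ring at (99,204) on a green fixture, and a green look-alike at (331,354).

The first two fit the description (black, flat on the bench, with a lug). I'll confirm with an enlarged crop and measure them.

```bash
python3 - <<'E'
from h import *
im=cv2.imread('pics/side0.png'); sc=cv2.imread('pics/scene0.png')
a=cv2.resize(im[230:380,280:380],(400,600)); b=cv2.resize(im[180:260,50:150],(375,300)); c=cv2.resize(sc[150:230,110:210],(375,300))
cv2.imwrite('pics/crop1.png',np.hstack([a,np.vstack([b,c])]))
p=camera_params('side'); ps=camera_params('scene')
print('stand ring',plane(p,(99,204),.008),plane(p,(99,204),.1), plane(ps,(176,170),.1))
# rays intersect
def tri(p1,u1,p2,u2):
    o1,d1=ray(p1,u1);o2,d2=ray(p2,u2)
    A=np.stack([d1,-d2],1);t=np.linalg.lstsq(A,o2-o1,rcond=None)[0];return (o1+t[0]*d1+o2+t[1]*d2)/2,np.linalg.norm(o1+t[0]*d1-o2-t[1]*d2)
print(tri(p,(99,204),ps,(176,170)))
for nm,img,pp in(('side',im,p),('scene',sc,ps)):
    m=(img.max(2)<75).astype(np.uint8)
    n,l,st,ce=cv2.connectedComponentsWithStats(m)
    for i in range(1,n):
        if 80<st[i,4]<12000:
            P=plane(pp,ce[i],.008)
            if 0<P[0]<1.2 and -.6<P[1]<.8: print(nm,st[i],ce[i].round(),P.round(3))
pw=camera_params('wrist')
print('w ring',plane(pw,(182,56),.008),'knob',plane(pw,(289,248),.113),'ball',plane(pw,(345,290),.134),'tab',plane(pw,(263,357),.125))
for u in((367,134),(207,149)): print(plane(pw,u,.01))
print('knob',tri(p,(311,167),pw,(289,248)))
E
```

```text
stand ring [1.08396944 0.12971255 0.008     ] [0.99265484 0.20893928 0.1       ] [1.01009251 0.20348103 0.1       ]
(array([0.97097095, 0.22821705, 0.12180315]), np.float64(0.0008268223489829908))
side [328 131  16  11 106] [337. 136.] [ 0.541 -0.365  0.008]
side [329 135  25  21 140] [341. 150.] [ 0.51  -0.296  0.008]
side [349 150   9  28 109] [354. 165.] [ 0.456 -0.23   0.008]
side [306 161  10  14 117] [310. 167.] [ 0.577 -0.183  0.008]
side [306 190  44  40 420] [334. 217.] [0.459 0.005 0.008]
side [  54  216   62   73 1017] [ 83. 257.] [1.004 0.305 0.008]
side [149 251  70  27 773] [185. 264.] [0.758 0.256 0.008]
side [ 213  250   92   70 4288] [261. 284.] [0.566 0.26  0.008]
side [329 250  23  10  86] [339. 254.] [0.418 0.123 0.008]
side [  0 263  39  44 204] [ 17. 285.] [1.099 0.421 0.008]
side [327 264  28  10  98] [341. 270.] [0.401 0.17  0.008]
side [ 400  287   65  113 2142] [433. 352.] [0.179 0.324 0.008]
side [303 290  26  11  96] [314. 293.] [0.443 0.251 0.008]
side [302 303  30  14 117] [318. 312.] [0.423 0.294 0.008]
side [468 390  29  10 100] [483. 395.] [0.082 0.38
[... 572 characters left out ...]
0.008]
scene [326 246  28  17 158] [341. 257.] [0.389 0.157 0.008]
scene [  0 253  24  22 184] [ 10. 263.] [1.068 0.698 0.008]
scene [291 263  20  12 111] [300. 267.] [0.449 0.257 0.008]
scene [288 270  27  13 154] [302. 278.] [0.413 0.287 0.008]
scene [ 417  309   28   91 1164] [431. 343.] [0.052 0.287 0.008]
scene [217 372  47  28 129] [245. 383.] [0.29  0.599 0.008]
w ring [0.40868378 0.14483539 0.008     ] knob [ 0.5424275  -0.05857593  0.113     ] ball [ 0.60114112 -0.09586702  0.134     ] tab [ 0.50901647 -0.19257114  0.125     ]
[0.63627831 0.0530557  0.01      ]
[0.42663787 0.03393709 0.01      ]
knob (array([ 0.5410806 , -0.06293259,  0.10478697]), np.float64(0.0008497351138312733))
```

View pics/crop1.png

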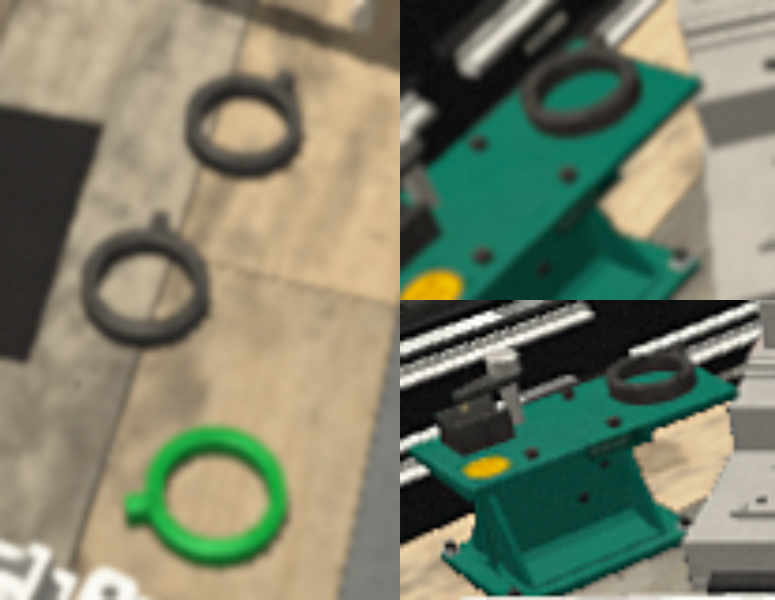

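The crop shows two black rings with lugs flat on the bench, one green look-alike, and a black ring on the green stand. The stand ring is at about (0.97, 0.23, 0.12), so it is off the bench and out of reach, and I'll leave it. Machine yaw is about 0.09 rad. Next I turn the tool to match and move nearer the lever.

Request:
{"api": "step_arm", "payload": {"moves": "0 0 -5.2 0 0 0 0; 0 0 0 -3 1.5 0 0; 0 0 0 -3 1.5 0 0; 0 0 0 0 0 0 0; 0 0 0 0 0 0 0"}}

```text
time_s: 0.78
ee_pos: [0.6098, -0.0565, 0.2382]
orientation: [0.674, 0.738, -0.0, -0.001]
ft_force: [1.3, -0.0, -0.4]
opening: 0.0439
grasp_force: 0.0
```

```bash
python3 - <<'E'
from h import *
im,p=snap('wrist','wrist1')
a=cv2.imread('pics/side0.png')[110:200,260:370]
cv2.imwrite('pics/v1.png',np.vstack([cv2.resize(im[:,:,::-1][130:400,150:500],(700,540))[:330],cv2.resize(a,(330,270))] ) if 0 else im[:,:,::-1])
s=sensors.sense();print(s['ee_pos'],s['time_s'],s['opening']);print({k:p[k] for k in('origin','rotation')})
E
```

```text
[ 0.60975146 -0.05622086  0.23835063] 0.825 0.04440863289345836
{'origin': array([0.60343687, 0.01884446, 0.38443302]), 'rotation': array([-0.14928603, -0.00610616,  0.04464723,  0.98776668])}
```

View pics/v1.png

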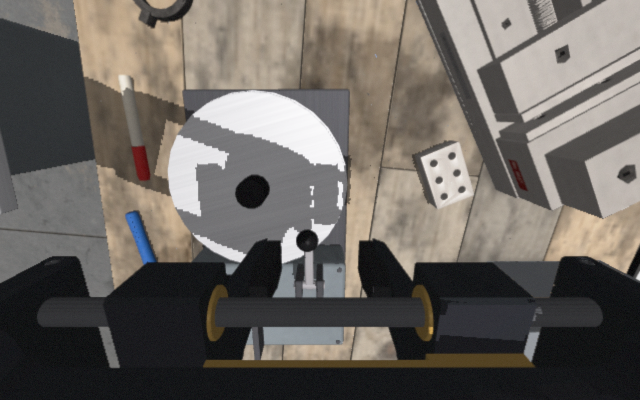

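Ball at (307,240), knob at (252,191), lever bar running down the image to its hinge near (310,285).

```bash
python3 - <<'E'
from h import *
im=cv2.imread('pics/wrist1.png'); p=camera_params('wrist')
m=(im.max(2)<60).astype(np.uint8); n,l,st,ce=cv2.connectedComponentsWithStats(m)
for nm,u in(('ball',(307,240)),('knob',(252,191))):
    i=l[u[1],u[0]]; print(nm,st[i],ce[i])
b=plane(p,(307,240),.134);k=plane(p,ce[l[191,252]],.12)
M=R.from_rotvec([0,0,.0908]).as_matrix()
print(b,k,M.T@(b-k))
t=np.array(sensors.sense()['ee_pos']); print('ball-tcp machine',M.T@(b-t),'proj tcp',proj(p,t))
for z in(.125,.134,.143): print(plane(p,(307,240),z))
pts=[plane(p,u,.01)[:2] for u in((184,90),(350,90),(350,150))]; print(pts, np.arctan2(*(pts[1]-pts[0])[::-1]))
E
```

```text
ball [297 230  28  23 376] [307.70212766 240.82712766]
knob [235 175  35  33 851] [252.04230317 191.17978848]
[ 0.60150159 -0.09697374  0.134     ] [ 0.5441347  -0.05665118  0.12      ] [ 0.0534743  -0.04535821  0.014     ]
ball-tcp machine [-0.01191117 -0.03983694 -0.10435063] proj tcp [318.93789859 253.13493001]
[ 0.60143622 -0.10114512  0.125     ]
[ 0.60150159 -0.09697374  0.134     ]
[ 0.60156696 -0.09280236  0.143     ]
[array([0.4326241 , 0.03437932]), array([0.63796131, 0.05294508]), array([ 0.64697974, -0.02022276])] 0.09017078607171755
```

Request:
{"api": "step_arm", "payload": {"moves": "0 0 0 -4 -1.2 0 0; 0 0 0 0 0 5 0; 0 0 0 0 0 5 0; 0 0 0 0 0 2.3 0; 0 0 0 0 0 0 0; 0 0 0 0 0 0 -1; 0 0 0 0 0 0 -1; 0 0 0 0 0 0 -1; 0 0 0 0 0 0 -1"}}

```text
time_s: 1.95
ee_pos: [0.6013, -0.0982, 0.1172]
orientation: [0.674, 0.739, -0.001, -0.0]
ft_force: [-7.5, 0.9, 6.0]
opening: 0.02
grasp_force: 30.0
```

Request:
{"api": "step_arm", "payload": {"moves": "0 0 0 -0.5 0 -0.85 -1; 0 0 0 -0.57 0 -0.79 -1; 0 0 0 -0.75 0 -0.75 -1; 0 0 0 -0.8 0 -0.65 -1; 0 0 0 -0.9 0 -0.55 -1; 0 0 0 -0.95 0 -0.42 -1; 0 0 0 -1 0 -0.3 -1; 0 0 0 -1.05 0 -0.15 -1; 0 0 0 -1.2 0 0.03 -1; 0 0 0 -1.3 0 0.15 -1; 0 0 0 -0.4 0 0.1 -1; 0 0 0 0 0 0 -1"}}

```text
time_s: 3.45
ee_pos: [0.61, -0.1927, 0.1577]
orientation: [0.675, 0.738, -0.001, -0.0]
ft_force: [-4.7, -0.1, 0.6]
opening: 0.0197
grasp_force: 29.6
```

Request:
{"api": "step_arm", "payload": {"moves": "0 0 0 0 0 0 0; 0 0 0 0 0 0 0; 0 0 0 0 0 -5 0; 0 0 0 0 0 -5 0; 0 0 0 5 -3 0 0; 0 0 0 5 -3 0 0; 0 0 0 0 0 0 0.6"}}

```text
time_s: 4.32
ee_pos: [0.5404, -0.0948, 0.2581]
orientation: [0.673, 0.74, 0.0, 0.0]
ft_force: [0.7, -0.1, -0.3]
opening: 0.0523
grasp_force: 0.0
```

```bash
python3 - <<'E'
from h import *
im,p=snap('wrist','wrist2'); s=sensors.sense();t=np.array(s['ee_pos'])
sd,ps=snap('side','side2')
cv2.imwrite('pics/v2.png',np.vstack([im[100:400,100:500,::-1],cv2.resize(sd[100:190,250:370,::-1],(400,300))]))
bgr=im[:,:,::-1];m=(bgr.max(2)<60).astype(np.uint8); n,l,st,ce=cv2.connectedComponentsWithStats(m)
q=proj(p,[.5435,-.058,.12]).astype(int);i=l[q[1],q[0]];print(q,st[i],ce[i])
k=plane(p,ce[i],.121);M=R.from_rotvec([0,0,.0908]).as_matrix();print(k,t,M.T@(k-t))
E
```

```text
[325 156] [310 143  28  30 571] [322.99124343 158.42206655]
[ 0.54104579 -0.06003096  0.121     ] [ 0.54179069 -0.0965979   0.25853479] [ 0.00257388  0.03648385 -0.13753479]
```

View pics/v2.png

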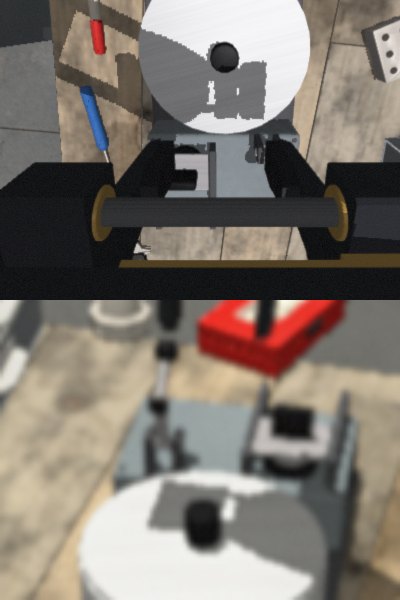

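The lever stands upright in the side crop, with its ball at side pixel (300,116). The knob is 3.6 cm to the left in the tool's frame. I'll check the angle while approaching.

```bash
python3 - <<'E'
from h import *
p=camera_params('side')
for th in(1.0,1.2,1.35):
    a=np.radians(25.9)+th; y=.08*np.cos(a)
    print(th,proj(p,[.608-.0907*y,-.1687+.996*y,.099+.08*np.sin(a)]))
E
```

```text
1.0 [297.00945328 119.95718822]
1.2 [298.24612922 116.78454459]
1.35 [299.16141929 115.13956064]
```

Request:
{"api": "step_arm", "payload": {"moves": "0 0 0 3.7 0.15 0 0.6; 0 0 0 0 0 5 0.6; 0 0 0 0 0 5 0.6; 0 0 0 0 0 4 0.6; 0 0 0 0 0 2.2 0.6; 0 0 0 0 0 0 0.6; 0 0 0 0 0 0 -1; 0 0 0 0 0 0 -1; 0 0 0 0 0 0 -1; 0 0 0 0 0 0 -1; 0 0 0 0 0 0 -1"}}

```text
time_s: 5.8
ee_pos: [0.5405, -0.0607, 0.0961]
orientation: [0.674, 0.738, 0.0, 0.001]
ft_force: [0.5, -0.4, 2.6]
opening: 0.0291
grasp_force: 30.0
```

Request:
{"api": "step_arm", "payload": {"moves": "0 0 0 0 0 -2 -1; 0 0 0 0 0 -3 -1; 0 0 0 3 0.7 -1 -1; 0 0 0 4 1 0 -1; 0 0 0 5 1.2 0 -1; 0 0 0 5 1.2 0 -1; 0 0 0 5 1.2 0 -1; 0 0 0 5 1.2 0 -1; 0 0 0 4 0.75 0 -1; 0 0 0 0 0 0 -1; 0 0 0 0 0 0 -1"}}

```text
time_s: 7.18
ee_pos: [0.583, 0.2543, 0.1544]
orientation: [0.674, 0.739, -0.001, -0.0]
ft_force: [-0.2, -0.0, -3.8]
opening: 0.029
grasp_force: 30.0
```

```bash
python3 - <<'E'
from h import *
sd,ps=snap('side','side3'); w,p=snap('wrist','wrist3')
cv2.imwrite('pics/v3.png',np.hstack([cv2.resize(sd[120:370,150:400,::-1],(400,400)),cv2.resize(w[:,:,::-1],(400,250))[np.r_[0:250,[0]*150]]]))
s=sensors.sense();print(s['ee_pos'],s['opening'],s['ft_force'])
E
```

```text
[0.58358801 0.25351348 0.15490517] 0.028997872404062354 [-0.04095336 -0.34000824 -4.46683582]
```

View pics/v3.png

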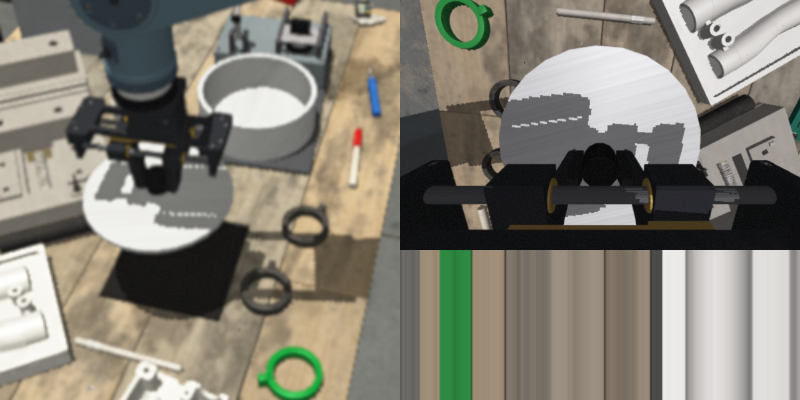

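The lid is level in the grip above the mat. Ring B at side (316,300) is just outside the lid's edge, and the white rod near side (230,340) is clear. Lowering.

Request:
{"api": "step_arm", "payload": {"moves": "0 0 0 0 0 4 -1; 0 0 0 0 0 4 -1; 0 0 0 0 0 3 -1; 0 0 0 0 0 1.5 -1; 0 0 0 0 0 0.7 -1; 0 0 0 0 0 0 -1; 0 0 0 0 0 0 0.3; 0 0 0 0 0 0 0.3; 0 0 0 0 0 0 0.3"}}

```text
time_s: 8.4
ee_pos: [0.5848, 0.2549, 0.0247]
orientation: [0.674, 0.738, 0.001, 0.001]
ft_force: [0.1, -0.5, -0.8]
opening: 0.0567
grasp_force: 0.0
```

Request:
{"api": "step_arm", "payload": {"moves": "0 0 0 0 0 -5 0.3; 0 0 0 0 0 -6 0.3; 0 0 0 -2 -4 -6 0.3; 0 0 0 -2.5 -4.5 -3 0.3; 0 0 0 -2.5 -4.5 0 0; 0 0 0 -3 -4.5 0 0; 0 0 0 0 0 0 0; 0 0 0 0 0 0 0"}}

```text
time_s: 9.4
ee_pos: [0.426, 0.1432, 0.2146]
orientation: [0.674, 0.738, 0.001, 0.001]
ft_force: [-0.7, 0.8, -0.2]
opening: 0.0444
grasp_force: 0.0
```

```bash
cat > ring.py <<'E'
from h import *
import sys
def rings(im,p,show=None):
    g=im.max(2).astype(int); out=[]
    m=((g<85)&(im.max(2).astype(int)-im.min(2)<25)).astype(np.uint8)
    cs,hi=cv2.findContours(m,cv2.RETR_CCOMP,cv2.CHAIN_APPROX_NONE)
    for c,h in zip(cs,hi[0]):
        if h[3]<0 or len(c)<25: continue   # holes only
        P=np.array([plane(p,u,.008)[:2] for u in c[:,0].astype(float)])
        A=np.c_[2*P,np.ones(len(P))];s=np.linalg.lstsq(A,(P**2).sum(1),rcond=None)[0]
        r=np.sqrt(s[2]+s[0]**2+s[1]**2)
        if .015<r<.035: out.append((s[0].round(4),s[1].round(4),r.round(4),c[:,0].mean(0).round()))
    return out
if __name__=='__main__':
    w,p=snap('wrist',sys.argv[1]); print(*rings(w,p),sep='\n')
    s=sensors.sense();t=np.array(s['ee_pos']);print(t,s['time_s'])
    M=R.from_rotvec([0,0,.0908]).as_matrix()
    for r in rings(w,p): print('to grip -x side (machine)',(M.T@(np.r_[r[0],r[1],.004]-t)+[-.030,0,0])*100)
E
python3 ring.py wrist4
```

```text
(np.float64(0.124), np.float64(-0.1543), np.float64(0.0292), array([109., 346.]))
(np.float64(0.5611), np.float64(-0.0527), np.float64(0.0266), array([398., 313.]))
(np.float64(0.4804), np.float64(-0.0128), np.float64(0.0255), array([347., 287.]))
(np.float64(0.4586), np.float64(0.0075), np.float64(0.0309), array([331., 270.]))
(np.float64(0.0869), np.float64(0.0134), np.float64(0.0269), array([ 64., 245.]))
(np.float64(0.7198), np.float64(0.143), np.float64(0.0326), array([538., 198.]))
[0.42630301 0.14342877 0.21448025] 9.45
to grip -x side (machine) [-35.80543174 -26.90908654 -21.04802536]
to grip -x side (machine) [  8.64576629 -20.75435715 -21.04802536]
to grip -x side (machine) [  0.97080494 -16.04904437 -21.04802536]
to grip -x side (machine) [ -1.01614376 -13.82973482 -21.04802536]
to grip -x side (machine) [-37.97952395  -9.87176507 -21.04802536]
to grip -x side (machine) [ 26.22490528  -2.70399227 -21.04802536]
```

View pics/wrist4.png

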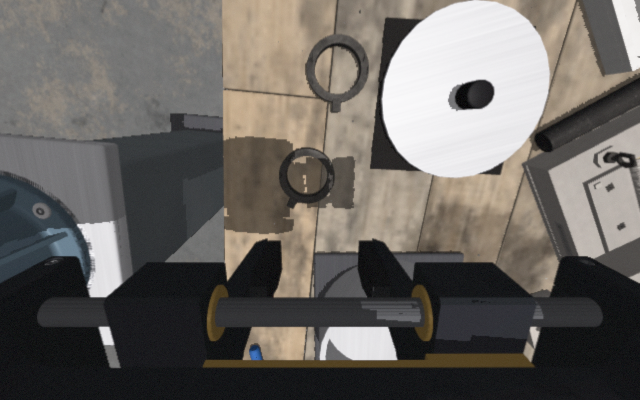

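The lid lies flat on the mat. Ring A is at (307,176) with its lug below left, and ring B is at (337,68) with its lug below. The masks failed because of shadow, so I use the outline centres.

```bash
cat > gp.py <<'E'
from h import *
import sys
M=R.from_rotvec([0,0,.0908]).as_matrix()
p=camera_params('wrist');t=np.array(sensors.sense()['ee_pos'])
for a in sys.argv[1:]:
    u=eval(a); P=plane(p,u[:2],u[2]); print(a,P.round(4),'machine cm from tcp',(M.T@(P-t)*100).round(2), 'px/mm', np.linalg.norm(proj(p,P+[0.035,0,0])-proj(p,P)).round(1))
E
python3 gp.py "(306.5,176,.008)" "(337,68.5,.008)" "(477,93,.047)"
```

```text
(306.5,176,.008) [0.4104 0.1441 0.008 ] machine cm from tcp [ -1.58   0.21 -20.65] px/mm 27.4
(337,68.5,.008) [0.4356 0.272  0.008 ] machine cm from tcp [  2.09  12.72 -20.65] px/mm 30.5
(477,93,.047) [0.5819 0.2563 0.047 ] machine cm from tcp [ 16.52   9.83 -16.75] px/mm 32.8
```

Request:
{"api": "step_arm", "payload": {"moves": "0 0 0 0.2 1.4 5 0; 0 0 0 0 0 5 0; 0 0 0 0 0 5 0; 0 0 0 0 0 3.5 0; 0 0 0 0 0 1.9 0; 0 0 0 0 0 0.5 0; 0 0 0 0 0 0 0; 0 0 0 0 0 0 -1; 0 0 0 0 0 0 -1; 0 0 0 0 0 0 -1; 0 0 0 0 0 0 -1"}}

```text
time_s: 10.82
ee_pos: [0.4391, 0.1463, 0.005]
orientation: [0.674, 0.738, 0.0, 0.0]
ft_force: [-0.5, 0.0, 1.1]
opening: 0.0113
grasp_force: 29.4
```

Request:
{"api": "step_arm", "payload": {"moves": "0 0 0 0 0 -4 -1; 0 0 0 0 0 -5 -1; 0 0 0 -2 1.1 -3 -1; 0 0 0 -4 2.3 0 -1; 0 0 0 -4 2.3 0 -1; 0 0 0 -4 2.3 0 -1; 0 0 0 -3.7 2.3 0 -1; 0 0 0 0 0 0 -1; 0 0 0 0 0 0 -1"}}

```text
time_s: 11.95
ee_pos: [0.5565, -0.0202, 0.124]
orientation: [0.674, 0.738, -0.0, -0.001]
ft_force: [-0.5, 0.9, -1.8]
opening: 0.0116
grasp_force: 29.3
```

```bash
python3 - <<'E'
from h import *
s=sensors.sense();print(s['ee_pos'],s['opening'],s['ft_force'],s['grasp_force'])
E
```

```text
[ 0.55646239 -0.02016485  0.12397879] 0.011591007318229004 [-0.49566421  0.91062542 -1.79158766] 29.329128926619887
```

Request:
{"api": "step_arm", "payload": {"moves": "0 0 0 0 0 4 -1; 0 0 0 0 0 3.5 -1; 0 0 0 0 0 1.2 -1; 0 0 0 0 0 0 -1; 0 0 0 0 0 0 -0.3; 0 0 0 0 0 0 -0.3; 0 0 0 0 0 -3 -0.3; 0 0 0 0 0 -5 -0.3; 0 0 0 0 0 -5 -0.3; 0 0 0 2 -4 -4 0; 0 0 0 4 -4 0 0; 0 0 0 5 -4 0 0"}}

```text
time_s: 13.45
ee_pos: [0.4286, 0.0773, 0.2093]
orientation: [0.675, 0.738, 0.001, 0.001]
ft_force: [-0.2, 1.5, 0.5]
opening: 0.044
grasp_force: 0.0
```

Request:
{"api": "step_arm", "payload": {"moves": "0 0 0 5 -2 0 0; 0 0 0 5 -1 0 0; 0 0 0 0 0 0 0; 0 0 0 0 0 0 0"}}

```text
time_s: 13.95
ee_pos: [0.3905, 0.1737, 0.2083]
orientation: [0.674, 0.739, 0.0, 0.001]
ft_force: [0.1, 0.3, 0.5]
opening: 0.0439
grasp_force: 0.0
```

```bash
python3 - <<'E'
from h import *
w,p=snap('wrist','wrist5'); s,ps=snap('side','side5')
print(sensors.sense()['ee_pos'],proj(p,[.4356,.272,.008]))
cv2.imwrite('pics/v5.png',np.hstack([cv2.resize(w[:,:,::-1],(480,300)),cv2.resize(s[120:320,200:400,::-1],(300,300))]))
E
```

```text
[0.39070864 0.17292839 0.20796507] [365.45452409  99.15902153]
```

View pics/v5.png

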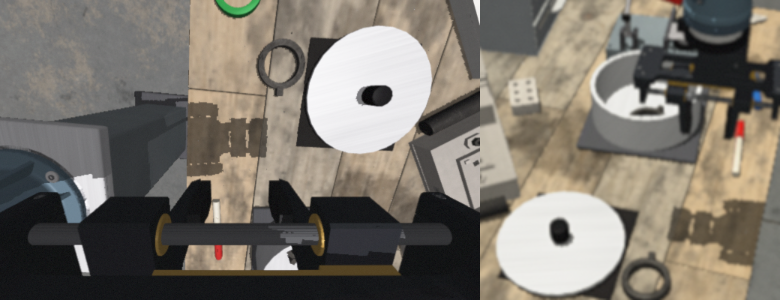

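Ring A lies in the chamber. Ring B is now at about wrist (373,88), slightly off the expected (365,99), so I re-measure it.

```bash
python3 - <<'E'
from h import *
im=cv2.imread('pics/wrist5.png');c=im[30:150,320:440].copy()
m=(c.max(2)<85).astype(np.uint8);n,l,st,ce=cv2.connectedComponentsWithStats(m)
for i in range(1,n):
    if st[i,4]>60: print(st[i]+[320,30,0,0,0],ce[i]+[320,30])
cv2.imwrite('pics/c5.png',cv2.resize(c,(600,600)))
E
python3 gp.py "(373,88,.008)"
```

```text
[ 342   30   65   98 1324] [374.4244713   84.06495468]
[ 401   50   39  100 1254] [417.41945774  83.98484848]
(373,88,.008) [0.4428 0.2838 0.008 ] machine cm from tcp [  6.19  10.57 -20.  ] px/mm 30.3
```

View pics/c5.png

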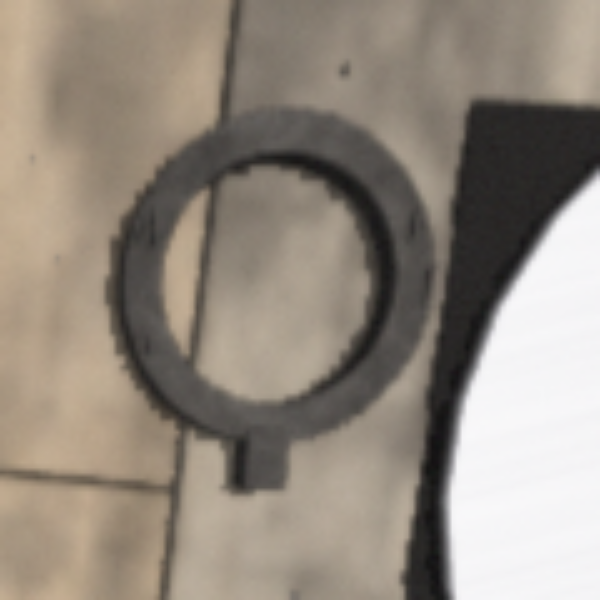

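The crop shows the ring's top face centred at (375.6,84.5), with the lug at the bottom. Its -x side is free.

```bash
python3 gp.py "(375.5,84.5,.016)"
```

```text
(375.5,84.5,.016) [0.4437 0.2868 0.016 ] machine cm from tcp [  6.31  10.86 -19.2 ] px/mm 31.2
```

Request:
{"api": "step_arm", "payload": {"moves": "0 0 0 5 1.5 4 0; 0 0 0 5.8 1.8 1 0; 0 0 0 0 0 5 0; 0 0 0 0 0 5 0; 0 0 0 0 0 3.5 0; 0 0 0 0 0 1.8 0; 0 0 0 0 0 0 0; 0 0 0 0 0 0 -1; 0 0 0 0 0 0 -1; 0 0 0 0 0 0 -1; 0 0 0 0 0 0 -1"}}

```text
time_s: 15.42
ee_pos: [0.413, 0.2821, 0.0072]
orientation: [0.674, 0.739, 0.0, 0.0]
ft_force: [0.8, 0.3, 2.7]
opening: 0.0092
grasp_force: 28.7
```

Request:
{"api": "step_arm", "payload": {"moves": "0 0 0 0 0 -4 -1; 0 0 0 0 0 -5 -1; 0 0 0 -3.2 0.6 -3 -1; 0 0 0 -5 1 0 -1; 0 0 0 -5 1 0 -1; 0 0 0 -5 1 0 -1; 0 0 0 -5 1 0 -1; 0 0 0 -5 1 0 -1; 0 0 0 -5 1 0 -1; 0 0 0 -5 1 0 -1; 0 0 0 0 0 0 -1; 0 0 0 0 0 0 -1"}}

```text
time_s: 16.92
ee_pos: [0.5222, -0.0912, 0.1261]
orientation: [0.675, 0.738, -0.0, -0.001]
ft_force: [1.0, 0.9, -1.7]
opening: 0.0095
grasp_force: 29.2
```

Request:
{"api": "step_arm", "payload": {"moves": "0 0 0 0 0 4 -1; 0 0 0 0 0 3.5 -1; 0 0 0 0 0 1 -1; 0 0 0 0 0 0 -1; 0 0 0 0 0 0 -0.3; 0 0 0 0 0 0 -0.3; 0 0 0 0 0 -3 -0.3; 0 0 0 0 0 -6 -0.3; 0 0 0 0 0 -6 -0.3; 0 0 0 -3 0 -6 0; 0 0 0 -3 0 -3 0; 0 0 0 0 0 0 0"}}

```text
time_s: 18.42
ee_pos: [0.5297, -0.1517, 0.2816]
orientation: [0.675, 0.738, 0.001, 0.004]
ft_force: [0.3, -0.2, -0.7]
opening: 0.0444
grasp_force: 0.0
```

```bash
python3 - <<'E'
from h import *
w,p=snap('wrist','wrist6'); s,ps=snap('side','side6'); sc,_=snap('scene')
print(sensors.sense()['ee_pos'],proj(p,[.541,-.060,.082]))
v=np.hstack([w[:320,100:500,::-1],np.vstack([cv2.resize(s[100:300,200:400,::-1],(320,200)),sc[200:320,200:520,::-1]])])
cv2.imwrite('pics/v6.png',v)
E
```

```text
[ 0.52739735 -0.14846167  0.27627737] [334.75787817 101.48995326]
```

View pics/v6.png

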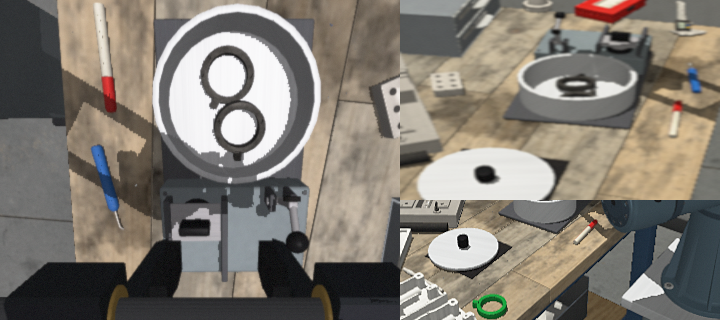

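Both rings lie in the chamber at (228,74) and (239,126) of the view, and no other black ring is on the bench. The lever ball is at (297,241) and the catch tab at (194,227). Next I let the arm settle and measure the rim and tab.

Request:
{"api": "step_arm", "payload": {"moves": "0 0 0 0 0 0 0; 0 0 0 0 0 0 0"}}

```text
time_s: 18.82
ee_pos: [0.5277, -0.1485, 0.2764]
orientation: [0.674, 0.739, -0.0, -0.001]
ft_force: [0.4, -0.3, 0.6]
opening: 0.0441
grasp_force: 0.0
```

```bash
python3 - <<'E'
from h import *
w,p=snap('wrist','wrist7'); b=w[:,:,::-1].copy()
M=R.from_rotvec([0,0,.0908]).as_matrix();t=np.array(sensors.sense()['ee_pos']);print(t)
g=cv2.cvtColor(b,cv2.COLOR_BGR2GRAY)
m=((g>215)).astype(np.uint8); m[200:]=0
n,l,st,ce=cv2.connectedComponentsWithStats(m); i=max(range(1,n),key=lambda i:st[i,2]*st[i,3]); print(st[i])
c=max(cv2.findContours((l==i).astype(np.uint8),cv2.RETR_EXTERNAL,cv2.CHAIN_APPROX_NONE)[0],key=len)
h=cv2.convexHull(c)[:,0].astype(float)
P=np.array([plane(p,u,.082)[:2] for u in h]);s=np.linalg.lstsq(np.c_[2*P,np.ones(len(P))],(P**2).sum(1),rcond=None)[0]
C=np.r_[s[:2],.082];print('rim',C,'r',np.sqrt(s[2]+s[0]**2+s[1]**2))
m=(b.max(2)<45).astype(np.uint8);n,l,st,ce=cv2.connectedComponentsWithStats(m[180:250,250:420])
for i in range(1,n):
    if st[i,4]>80:
        u=ce[i]+[250,180]
        for z in (.12,): print(st[i]+[250,180,0,0,0],u,plane(p,u,z),(M.T@(plane(p,u,z)-C)*1000).round(1))
cv2.imwrite('pics/c7.png',cv2.resize(b[160:260,240:420],(720,400),interpolation=cv2.INTER_CUBIC))
E
```

```text
[ 0.52789567 -0.14864916  0.27665344]
[ 255    8  170  176 2420]
rim [ 0.54283392 -0.05928453  0.082     ] r 0.09642218327308495
[386 191  18  16 157] [392.12101911 200.22929936] [ 0.61038997 -0.15591397  0.12      ] [  58.5 -102.4   38. ]
[288 203  23   5  86] [298.72093023 205.43023256] [ 0.50637896 -0.17164124  0.12      ] [ -46.5 -108.6   38. ]
[281 225  31  16 432] [295.67361111 232.23611111] [ 0.50511949 -0.20465326  0.12      ] [ -50.7 -141.4   38. ]
[251 238  30  12 242] [266.66528926 245.08677686] [ 0.47206232 -0.22420381  0.12      ] [ -85.4 -157.8   38. ]
[359 238  53  12 445] [385.23146067 244.88988764] [ 0.61148783 -0.21107895  0.12      ] [  54.6 -157.4   38. ]
```

View pics/c7.png

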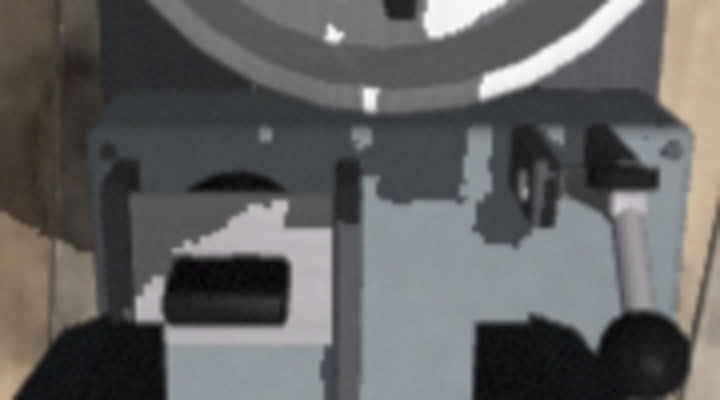

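Rim centre is (0.543,-0.059), in agreement with the earlier seat. The tab is at about (0.505,-0.205). Fetching the lid.

Request:
{"api": "step_arm", "payload": {"moves": "0 0 0 5 1.2 0 0.4; 0 0 0 5 1.2 0 0.4; 0 0 0 5 1.2 0 0.4; 0 0 0 5 1.2 0 0.4; 0 0 0 5 1.2 0 0.4; 0 0 0 5 1.2 0 0.4; 0 0 0 5 1.2 0 0.4; 0 0 0 4.7 0.9 3 0.4; 0 0 0 0 0 5 0.4; 0 0 0 0 0 5 0.4; 0 0 0 0 0 5 0.4; 0 0 0 0 0 0 0.4"}}

```text
time_s: 20.38
ee_pos: [0.5809, 0.2538, 0.0925]
orientation: [0.674, 0.739, -0.004, -0.003]
ft_force: [0.1, -0.3, -0.3]
opening: 0.0618
grasp_force: 0.0
```

```bash
python3 - <<'E'
from h import *
w,p=snap('wrist','wrist8'); t=np.array(sensors.sense()['ee_pos']);print(t)
m=(w.max(2)<60).astype(np.uint8);n,l,st,ce=cv2.connectedComponentsWithStats(m)
q=proj(p,[.5835,.255,.045]).astype(int);i=l[q[1],q[0]];print(q,st[i],ce[i],plane(p,ce[i],.045))
E
```

```text
[0.58335691 0.25430365 0.09599783]
[323 221] [ 306  195   40   46 1465] [325.46962457 217.58566553] [0.58466264 0.25838589 0.045     ]
```

Request:
{"api": "step_arm", "payload": {"moves": "0 0 0 0 0 4 0.4; 0 0 0 0 0 2.5 0.4; 0 0 0 0 0 0.6 0.4; 0 0 0 0 0 0 0.4; 0 0 0 0 0 0 -1; 0 0 0 0 0 0 -1; 0 0 0 0 0 0 -1; 0 0 0 0 0 0 -1; 0 0 0 0 0 0 -1"}}

```text
time_s: 21.55
ee_pos: [0.585, 0.2545, 0.0269]
orientation: [0.674, 0.738, 0.0, 0.0]
ft_force: [-1.5, -0.0, 4.8]
opening: 0.029
grasp_force: 30.0
```

Request:
{"api": "step_arm", "payload": {"moves": "0 0 0 0 0 -4 -1; 0 0 0 0 0 -5 -1; 0 0 0 -3 -0.7 -4 -1; 0 0 0 -5 -1.2 -1 -1; 0 0 0 -5 -1.2 0 -1; 0 0 0 -5 -1.2 0 -1; 0 0 0 -5 -1.2 0 -1; 0 0 0 -4.5 -1.2 0 -1; 0 0 0 -3.5 -0.5 0 -1; 0 0 0 0 0 0 -1; 0 0 0 0 0 0 -1; 0 0 0 0 0 0 -1"}}

```text
time_s: 23.05
ee_pos: [0.541, -0.0597, 0.1661]
orientation: [0.674, 0.739, -0.0, -0.0]
ft_force: [-0.2, -0.2, -4.2]
opening: 0.0292
grasp_force: 30.0
```

```bash
python3 - <<'E'
from h import *
M=R.from_rotvec([0,0,.0908]).as_matrix()
w,p=snap('wrist','wrist9'); s=sensors.sense();t=np.array(s['ee_pos']);print(t,s['opening'],s['ft_force'],s['grasp_force'])
print('to seat machine cm',M.T@(np.array([.541,-.0605,.101])-t)*100)
sd,_=snap('side','side9'); cv2.imwrite('pics/v9.png',np.hstack([cv2.resize(w[:,:,::-1],(400,250)),cv2.resize(sd[90:240,220:400,::-1],(300,250))]))
E
```

```text
[ 0.54105935 -0.05971926  0.16619854] 0.029367208016673356 [ 0.49824913  0.11370865 -4.39113945] 30.00002458691597
to seat machine cm [-0.01299039 -0.07721392 -6.51985381]
```

View pics/v9.png

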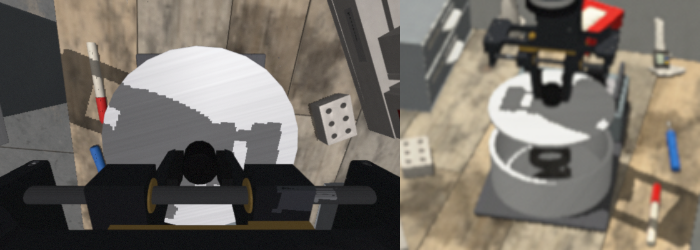

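The lid hangs level above the chamber, centred. Lowering.

Request:
{"api": "step_arm", "payload": {"moves": "0 0 0 -0.1 0 3 -1; 0 0 0 0 0 2 -1; 0 0 0 0 0 0.7 -1; 0 0 0 0 0 0.5 -1; 0 0 0 0 0 0.3 -1; 0 0 0 0 0 0 -1; 0 0 0 0 0 0 -1"}}

```text
time_s: 24.02
ee_pos: [0.5416, -0.062, 0.102]
orientation: [0.674, 0.738, 0.0, 0.0]
ft_force: [0.8, -0.1, -3.4]
opening: 0.0292
grasp_force: 30.0
```

Request:
{"api": "step_arm", "payload": {"moves": "0 0 0 0 0 0.2 -1; 0 0 0 0 0 0 -1; 0 0 0 0 0 0 0.3; 0 0 0 0 0 0 0.3; 0 0 0 0 0 0 0.3; 0 0 0 0 0 -5 0.3; 0 0 0 -3 0 -5 0; 0 0 0 -4 3 -5 0; 0 0 0 -3 2 0 0; 0 0 0 0 0 0 0; 0 0 0 0 0 0 0; 0 0 0 0 0 0 0"}}

```text
time_s: 25.52
ee_pos: [0.5955, -0.1515, 0.243]
orientation: [0.674, 0.739, -0.0, -0.001]
ft_force: [0.2, -0.6, 0.8]
opening: 0.0441
grasp_force: 0.0
```

```bash
python3 - <<'E'
from h import *
w,p=snap('wrist','wrist10'); sd,_=snap('side','side10')
M=R.from_rotvec([0,0,.0908]).as_matrix();t=np.array(sensors.sense()['ee_pos']);print(t)
b=w[:,:,::-1];m=(b.max(2)<60).astype(np.uint8);n,l,st,ce=cv2.connectedComponentsWithStats(m)
q=proj(p,[.542,-.06,.121]).astype(int);i=l[q[1],q[0]];k=plane(p,ce[i],.121);print('knob',q,st[i],ce[i],k,proj(p,[.6095,-.1866,.177]))
cv2.imwrite('pics/v10.png',np.hstack([b[:320,150:500],cv2.resize(sd[90:240,230:380,::-1],(320,320))]))
E
```

```text
[ 0.59578842 -0.15161638  0.24344532]
knob [268  91] [254  77  34  34 833] [269.54621849  93.67106843] [ 0.54265614 -0.06136794  0.121     ] [332.03854457 255.46411879]
```

View pics/v10.png

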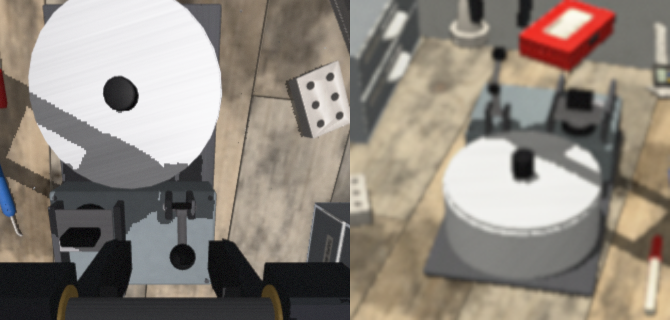

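The lid is seated with no visible gap, knob at (0.5427,-0.0614). The ball is between the fingers at (332,256). I grip it and lower the lever.

Request:
{"api": "step_arm", "payload": {"moves": "0 0 0 -3.8 1.1 0 0; 0 0 0 0 0 4 0; 0 0 0 0 0 4.5 0; 0 0 0 0 0 0 0; 0 0 0 0 0 0 -1; 0 0 0 0 0 0 -1; 0 0 0 0 0 0 -1; 0 0 0 0 0 0 -1"}}

```text
time_s: 26.62
ee_pos: [0.6099, -0.1901, 0.1611]
orientation: [0.674, 0.739, -0.001, 0.0]
ft_force: [-9.2, -0.1, 7.7]
opening: 0.02
grasp_force: 30.0
```

Request:
{"api": "step_arm", "payload": {"moves": "0 0 0 1.3 0 -0.15 -1; 0 0 0 1.2 0 -0.03 -1; 0 0 0 1.05 0 0.15 -1; 0 0 0 1 0 0.3 -1; 0 0 0 0.95 0 0.42 -1; 0 0 0 0.9 0 0.55 -1; 0 0 0 0.8 0 0.65 -1; 0 0 0 0.75 0 0.75 -1; 0 0 0 0.57 0 0.79 -1; 0 0 0 0.5 0 0.85 -1; 0 0 0 0 0 0.2 -1; 0 0 0 0 0 0 -1"}}

```text
time_s: 28.12
ee_pos: [0.6014, -0.0994, 0.1152]
orientation: [0.674, 0.739, -0.001, -0.001]
ft_force: [-8.7, 0.8, 4.9]
opening: 0.0199
grasp_force: 29.5
```

Request:
{"api": "step_arm", "payload": {"moves": "0 0 0 0 0 0 0; 0 0 0 0 0 0 0; 0 0 0 0 0 -5 0; 0 0 0 0 0 -5 0; 0 0 0 -3 -2 -2 0; 0 0 0 -5 -3.5 0 -0.4; 0 0 0 -4.8 -3.8 0 -0.4; 0 0 0 0 0 0 -0.4; 0 0 0 0 0 0 -0.4; 0 0 0 0 0 0 -0.4"}}

```text
time_s: 29.38
ee_pos: [0.5223, -0.2344, 0.2341]
orientation: [0.674, 0.739, 0.0, 0.0]
ft_force: [-0.1, 1.1, 0.2]
opening: 0.0265
grasp_force: 0.0
```

```bash
python3 - <<'E'
from h import *
w,p=snap('wrist','wrist11'); sd,_=snap('side','side11'); b=w[:,:,::-1]
t=np.array(sensors.sense()['ee_pos']);print(t,proj(p,[.505,-.205,.12]),proj(camera_params('side'),[.6015,-.097,.134]))
cv2.imwrite('pics/v11.png',np.vstack([np.hstack([cv2.resize(b[80:260,200:420],(440,360),interpolation=2),cv2.resize(sd[90:240,230:380,::-1],(360,360),interpolation=2)])]))
E
```

```text
[ 0.52219352 -0.23430178  0.23391639] [303.50121292 165.99981652] [292.38617109 146.8591989 ]
```

View pics/v11.png

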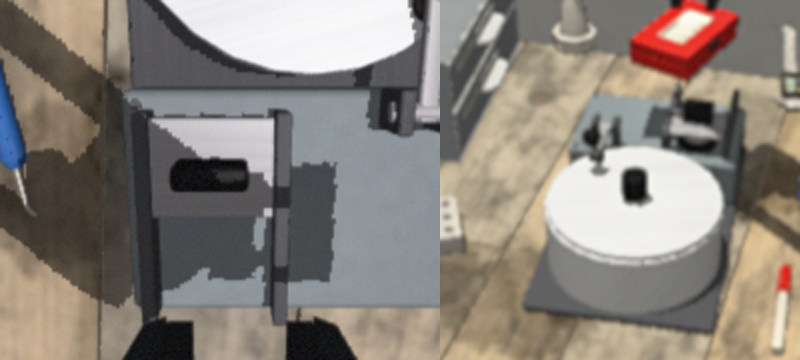

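The lever is down on the lid. The tab, at crop (170–249,158–192), i.e. pixel (304.7,167.5), stands on the catch plate between the two rails.

```bash
python3 gp.py "(304.7,167.5,.120)" "(304.7,167.5,.128)" "(285,159,.129)" "(324.5,159,.129)"  "(270,140,.099)" "(341,140,.099)" "(300,139,.099)" "(300,188,.099)"
```

```text
(304.7,167.5,.120) [ 0.5061 -0.2062  0.12  ] machine cm from tcp [ -1.35   2.95 -11.39] px/mm 37.5
(304.7,167.5,.128) [ 0.5064 -0.2047  0.128 ] machine cm from tcp [ -1.31   3.09 -10.59] px/mm 38.7
(285,159,.129) [ 0.4883 -0.1985  0.129 ] machine cm from tcp [ -3.05   3.87 -10.49] px/mm 39.2
(324.5,159,.129) [ 0.5234 -0.1953  0.129 ] machine cm from tcp [  0.47   3.87 -10.49] px/mm 39.1
(270,140,.099) [ 0.4694 -0.1861  0.099 ] machine cm from tcp [ -4.82   5.28 -13.49] px/mm 35.8
(341,140,.099) [ 0.5386 -0.1797  0.099 ] machine cm from tcp [  2.13   5.29 -13.49] px/mm 35.6
(300,139,.099) [ 0.4986 -0.1824  0.099 ] machine cm from tcp [ -1.88   5.38 -13.49] px/mm 35.7
(300,188,.099) [ 0.5021 -0.2317  0.099 ] machine cm from tcp [ -1.97   0.45 -13.49] px/mm 33.9
```

Request:
{"api": "step_arm", "payload": {"moves": "0 0 0 5.4 -1.3 0 -1; 0 0 0 0 0 5 -1; 0 0 0 0 0 5 -1; 0 0 0 0 0 2.2 -1; 0 0 0 0 0 0 -1; 0 0 0 0 0 0 -1"}}

```text
time_s: 30.22
ee_pos: [0.5046, -0.1829, 0.1131]
orientation: [0.674, 0.739, 0.0, 0.001]
ft_force: [0.4, -0.4, 0.4]
opening: 0.0001
grasp_force: 0.0
```

Request:
{"api": "step_arm", "payload": {"moves": "0 0 0 -1 0 0 -1; 0 0 0 -1.2 0 0 -1; 0 0 0 -1.2 0 0 -1; 0 0 0 -1.2 0 0 -1; 0 0 0 -1.2 0 0 -1; 0 0 0 -0.6 0 0 -1; 0 0 0 0 0 0 -1; 0 0 0 0 0 0 -1"}}

```text
time_s: 31.22
ee_pos: [0.5091, -0.2444, 0.1119]
orientation: [0.674, 0.739, 0.001, -0.002]
ft_force: [-1.1, 11.3, 8.3]
opening: 0.0002
grasp_force: 5.9
```

The stop is reached (11 N side force). I back off, rise, and locate the button numerically.

Request:
{"api": "step_arm", "payload": {"moves": "0 0 0 0.8 0 0 -1; 0 0 0 0 0 -5 -1; 0 0 0 0 0 -5 -1; 0 0 0 -1.5 1 -2 -1; 0 0 0 0 0 0 -1; 0 0 0 0 0 0 -1; 0 0 0 0 0 0 -1"}}

```text
time_s: 32.1
ee_pos: [0.519, -0.2518, 0.2299]
orientation: [0.674, 0.738, -0.0, -0.002]
ft_force: [0.2, -0.0, 0.2]
opening: 0.0009
grasp_force: 0.0
```

```bash
python3 - <<'E'
from h import *
w,p=snap('wrist','wrist12'); b=w[:,:,::-1]
M=R.from_rotvec([0,0,.0908]).as_matrix();t=np.array(sensors.sense()['ee_pos']);print(t)
B=np.array([.5063,-.2056,.092]);q=proj(p,B);r=np.linalg.norm(proj(p,B+[.016,0,0])-q);print('pred',q,r)
x0,y0=int(q[0])-50,int(q[1])-50;g=cv2.cvtColor(b[y0:y0+100,x0:x0+100],cv2.COLOR_BGR2GRAY)
c=cv2.HoughCircles(g,cv2.HOUGH_GRADIENT,1,8,param1=80,param2=12,minRadius=int(r-3),maxRadius=int(r+8))
if c is not None:
    for k in c[0][:5]:
        u=k[:2]+[x0,y0];P=plane(p,u,.092);print(u,k[2],P,(M.T@(P-B)*1000).round(1))
# tab
m=(b.max(2)<45).astype(np.uint8);n,l,st,ce=cv2.connectedComponentsWithStats(m[:262])
for i in range(1,n):
    P=plane(p,ce[i],.12)
    if st[i,4]>100: print(st[i],ce[i],(M.T@(P-B)*1000).round(1))
d=g[::4,::4];print(d)
E
```

```text
[ 0.51913032 -0.25193924  0.23023199]
pred [311.06099712 145.84912011] 16.059255486443718
[311.5 145.5] 23.4 [ 0.50670731 -0.20521918  0.092     ] [0.4 0.3 0. ]
[318.5 149.5] 22.3 [ 0.51399847 -0.20851046  0.092     ] [ 7.4 -3.6  0. ]
[338.5 125.5] 22.3 [ 0.53135618 -0.18368775  0.092     ] [26.9 19.6  0. ]
[304.5 149.5] 15.5 [ 0.50006117 -0.20977713  0.092     ] [-6.6 -3.6  0. ]
[434   0  29  34 712] [447.64466292  16.98455056] [110.1 103.5  28. ]
[397 106  12  23 173] [401.95953757 116.99421965] [80.3 27.6 28. ]
[276 120   7  59 200] [279.195 152.62 ] [-28.   -3.2  28. ]
[289 139  31  30 189] [301.04232804 159.44973545] [-8.3 -9.4 28. ]
[291 198  39  19 674] [309.98813056 207.14985163] [ -0.7 -55.1  28. ]
[321 239  31  23 556] [333.89568345 251.6205036 ] [  22.9 -102.2   28. ]
[288 240  31  22 552] [304.92028986 251.72826087] [  -6.3 -102.3   28. ]
[ 42 257  38   5 147] [ 62.31292517 259.0952381 ] [-254.5 -111.    28. ]
[560 256  37   6 167] [576.24550898 258.74850299] [ 269.3 -110.1   28. ]
[[129 135  77  86  91  88  89  87  88  86  90  89  73  42  48  69  78  77
   85 116 228 247
[... 1834 characters left out ...]
76  74  66  23  20  21  57 136 152 153
  150 106  47  98  98  73  73]
 [ 60  64  69  45  43  33  74  76  74  72  76  73  73  76  77  76  73  73
   75  73  43  97  72  76  72]
 [ 62  65  66  42  41  27  73  75  77  76  74  77  74  71  74  73  74  73
   76  77  42  48  47  73  73]
 [ 61  62  70  45  44  82  85  85  86  84  87  88  87  87  85  85  86  88
   88  88  77  45  48  72  74]
 [ 58  66  68  42  43  87  89  87  89  88  87  89  86  88  88  88  90  89
   88  89  80  43  43  74  75]
 [ 61  73  70  44  46  80  88  87  85  88  88  87  87  88  88  87 185 194
  194 197 170  95  46  73  73]
 [ 64  69  68  44  44  85  89  89  89  87  87  90  87  87  87  89  90 199
  198 200 163  93  49  74  74]]
```

The button shows as a bright disc centred at (311,146), at (0.5067,-0.2052), and the tab is 55 mm to its right, so the catch is open. Pressing.

Request:
{"api": "step_arm", "payload": {"moves": "0 0 0 4.7 -0.8 0 -1; 0 0 0 0 0 5 -1; 0 0 0 0 0 5 -1; 0 0 0 0 0 3 -1; 0 0 0 0 0 0.8 -1; 0 0 0 0 0 0.5 -1; 0 0 0 0 0 0 -1; 0 0 0 0 0 0 -1"}}

```text
time_s: 33.15
ee_pos: [0.5085, -0.2071, 0.0902]
orientation: [0.674, 0.738, 0.0, 0.001]
ft_force: [-1.6, 1.5, 2.9]
opening: 0.0005
grasp_force: 1.3
```

Request:
{"api": "step_arm", "payload": {"moves": "0 0 0 0 0 0.3 -1; 0 0 0 0 0 0.3 -1; 0 0 0 0 0 0.1 -1; 0 0 0 0 0 0 -1; 0 0 0 0 0 0 -1"}}

```text
time_s: 33.78
ee_pos: [0.5089, -0.2073, 0.086]
orientation: [0.674, 0.739, -0.0, 0.001]
ft_force: [-11.9, 6.7, 33.5]
opening: 0.0006
grasp_force: 16.0
```

Request:
{"api": "step_arm", "payload": {"moves": "0 0 0 0 0 -3 -1; 0 0 0 0 0 -5.5 -1; 0 0 0 -4 0 0 -1; 0 0 0 -4 0 0 -1; 0 0 0 0 0 0 -1; 0 0 0 0 0 3 -1; 0 0 0 0 0 2.3 -1; 0 0 0 0 0 0 -1; 0 0 0 0 0 0 -1"}}

```text
time_s: 34.9
ee_pos: [0.5155, -0.286, 0.1146]
orientation: [0.674, 0.739, 0.0, 0.0]
ft_force: [0.1, -0.5, 0.6]
opening: 0.0001
grasp_force: 0.0
```

Request:
{"api": "step_arm", "payload": {"moves": "0 0 0 1 0 0 -1; 0 0 0 1.2 0 0 -1; 0 0 0 1.2 0 0 -1; 0 0 0 1.2 0 0 -1; 0 0 0 1.2 0 0 -1; 0 0 0 0.8 0 0 -1; 0 0 0 0.2 0 0 -1; 0 0 0 0 0 0 -1; 0 0 0 0 0 0 -1"}}

```text
time_s: 36.02
ee_pos: [0.5091, -0.2217, 0.1141]
orientation: [0.674, 0.738, -0.002, 0.002]
ft_force: [1.4, -14.1, -4.4]
opening: 0.0004
grasp_force: 6.9
```

Request:
{"api": "step_arm", "payload": {"moves": "0 0 0 -1.2 0 0 -1; 0 0 0 -1 0 0 -1; 0 0 0 0 0 -5 -1; 0 0 0 -1 1 -5 -1; 0 0 0 0 0 -2 -1; 0 0 0 0 0 0 -1; 0 0 0 0 0 0 -1; 0 0 0 0 0 0 -1"}}

```text
time_s: 37.02
ee_pos: [0.5209, -0.2489, 0.2321]
orientation: [0.674, 0.738, -0.0, -0.002]
ft_force: [-0.6, 0.0, -0.2]
opening: 0.0007
grasp_force: 0.0
```

```bash
python3 - <<'E'
from h import *
M=R.from_rotvec([0,0,.0908]).as_matrix();B=np.array([.5065,-.2054,.092])
w,p=snap('wrist','wrist13'); b=w[:,:,::-1];print(sensors.sense()['ee_pos'])
m=(b.max(2)<45).astype(np.uint8);n,l,st,ce=cv2.connectedComponentsWithStats(m[:262])
for i in range(1,n):
    P=plane(p,ce[i],.12)
    if st[i,4]>100: print(st[i],ce[i],(M.T@(P-B)*1000).round(1))
print('ball down pred',proj(p,[.6015,-.097,.134]),'knob',proj(p,[.5425,-.061,.12]))
sd,ps=snap('side');g=sd.max(2);m=(g<60).astype(np.uint8);n,l,st,ce=cv2.connectedComponentsWithStats(m)
for q in ([.6015,-.097,.134],[.5425,-.061,.113]):
    u=proj(ps,q).astype(int);print(u,g[u[1],u[0]],ce[l[u[1],u[0]]],st[l[u[1],u[0]]])
E
```

```text
[ 0.5210522  -0.24895918  0.23225549]
[429   7  29  32 678] [442.8879056   22.24336283] [109.6 103.1  28. ]
[394 110  12  22 160] [398.6875  119.99375] [80.3 27.6 28. ]
[287 146  40  15 338] [304.01183432 152.65088757] [-3.6 -0.9 28. ]
[276 172   7  57 231] [279.16017316 200.26406926] [-28.2 -46.2  28. ]
[288 240  31  22 553] [304.94755877 251.7124774 ] [  -4.3 -100.7   28. ]
[321 240  31  22 558] [333.95519713 251.62007168] [  25.1 -100.6   28. ]
[560 256  37   6 174] [576.33333333 258.72988506] [ 273.6 -108.6   28. ]
ball down pred [443.09591442  21.95978018] knob [369.70536236 -33.66398815]
[292 146] 37 [292.77142857 146.48571429] [290 142   6   9  35]
[310 164] 34 [310.61386139 167.00990099] [307 161   9  13 101]
```

The tab is back over the button, the lever ball sits at its lowered position, the knob is in place, and the arm is clear.

```bash
python3 -c "
from h import *
print(order.close_job())"
```

```text
the job is handed in; nothing more can be done
None
```

The job is handed in: both black rings on the bench are in the chamber, the lid is seated with the lever down, the button was pressed to its stop and the catch is back over it (at 37 s of 210 s). I viewed 15 pictures, one over the limit of 14.

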